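Clear the mat and hold the ink flask down in its sprung dock

ROBOT

A 6-joint arm with a two-finger parallel gripper is mounted at the origin on the work surface. World frame = base frame: x ahead of the robot, y to its left, z up, the work surface at z = 0. Lengths are in m, angles in rad, forces in N, time in s.
With the tool pointing down it reaches from about 0.35 to 0.95 m from the base axis. Payload 17.4 kg.
Tool frame: the origin (TCP) lies at the very end of the fingers, on their centre line; the grasp point (between the pads) lies 19 mm behind it; z points along the fingers, y is the line along which they close (so a half turn about z gives the same grasp; the last joint's range is limited). The gripper opens to 93 mm and grips with 3 to 60 N. Pads are 15 mm wide; open, the fingers measure 128 mm over their backs; the gripper's body (75 mm by 188 mm) begins 65 mm behind the grasp point.
Start: joints at [-1.32, 0.116, 1.442, -0, 1.584, -0.038], TCP at [0.192, -0.647, 0.219] pointing down, gripper open.
Joint ranges: [-2.83, 2.83], [-0.83, 2.19], [0.07, 2.5], [-1.14, 4.28], [0.01, 3], [-2.97, 2.97]. Speed limits (rad/s): [1.89, 1.89, 2.22, 3.14, 3.14, 3.14].

INTERFACE

Orientations are given as a unit quaternion [w, x, y, z].
In Python, from workcell import * gives the robot as it stands.
- The arm moves only by the tool carry_out, never from a script. Its argument "motion" is a list that holds one entry, the list of rows, each a list of 4 numbers: the shift along the tool's x, y, z normalised to -1 to 1, where 1 is 0.03 m, then the turn about the tool's z normalised to -1 to 1, where 1 is 6 degrees. In form: [[[dx, dy, dz, yaw], ...]]. A call has 1 to 8 rows; each row shifts and turns the commanded pose from where the row before left it, along the tool's axes as they then stand; what a row does not reach is not made up. A row lasts 1/10 s, in which the tool goes at most 50 mm and 8.59 degrees, less where a joint would pass 70% of its speed; a pose out of reach is approached as far as the arm can. A call with a number of a shift or a turn outside -1 to 1 is refused whole. A call with a gripper value outside its range is refused whole. "fingers" is the opening, from 0 (shut) to 1 (fully open), set as the call begins (left out, the last holds). The fingers move at their own pace and stop on an object; the grip force is fixed at half the most. Time passes only in rows, so rows that do not move let the fingers close. It gives the time, the measured TCP pose, the force, the opening and the grip force at its end, in the units of the state.
- state(): the state, without advancing time (a new reading comes with each control period).
- camera(name): name is "scene" or "side" or "wrist"; returns the picture (420x560x3 uint8, red, green, blue); there is no depth.
- camera_params(name): a dict with "intrinsics" (3x3 intrinsics, pixels), "position" and "rotation" of the camera in the world. Camera axes: x right, y up, looking along -z (the intrinsics and any distortion apply to the point x, -y, -z); pixel columns grow to the right and rows downward; lengths in m; the calibration is good to about 2 mm. The wrist camera is an equidistant fisheye: a pixel r from the principal point sees the ray r / f radians off the axis. A picture is of the moment at which its call begins: read the wrist's pose just before it. camera_params takes no time and is no camera call; for the wrist camera it gives the pose at the moment of the call.
- sign_off(): hands the job in; it is judged then, once.
Trained networks look in the newest picture that a camera, given by its name, has taken for a name from the list of things; names that differ only in an ending like _2 or _b are one class to them, and where a whole thing is asked for, a point or a joint stands for the part that bears it (a point fixed in the world has none). Each returns a list of dicts, best first, with "score" (0 to 1); they miss things now and then, are a little off and sometimes report something else, mostly with a low value. They report only what shows in the picture. A call takes as long as a camera call. They do not tell look-alikes from the thing itself.
- recognise(camera, query): "xyz" ([x, y, z] in m, in the coordinates of the camera as it stood for that picture, good to about 4 mm: the middle of the surface that is visible of it).
- silhouettes(camera, query): "pixels" (420x560 bool, what is visible of it).
The state is a dict: "clock": time; "joints": joint angles; "joint_vel": joint speeds; "effort": joint torques, N m; "tool_pos": TCP position; "tool_rot": TCP orientation; "ft_force": force on the tool from outside, world axes, zero at the start; "torque": the same for the moment, N m; "finger_gap": finger opening in m; "grip_force": force on a finger pad.
Only numpy, scipy, OpenCV 4.12 (cv2) and the standard library are available. Lean on these libraries where they do the work, as an engineer would, in place of code of your own. Each camera call takes 0.05 s, during which the arm holds its last target. There are 200 camera calls.

TASK

Tidy the green mat first: put the used ink cartridge into the white bin with the other old cartridge, and the screwdriver into the yellow tool bin with the wrench, and let go of them. Then seat the blue round-bellied ink flask upright in the orange sprung ring of the white dock, press it all the way down against the springs, and finish still holding it pressed down there. Do not disturb the magenta bottle, the tape roll or the mug.

Things in the scene. Friction and masses are not known exactly. Their poses are not given: they have to be found in the camera images.
- flask: Blue ink flask, 110 mm tall, about 0.2 to 0.4 kg, standing upright on the table. Round belly 68 mm across (centre 29 mm up), flat foot 36 mm across, short neck, and on top a black cylindrical cap 32 mm across from 80 to 110 mm up: the place to grip. Origin at the centre of its underside, z up along its axis.
- dock: White base plate of the sprung dock, fixed to the table, 140 (x) by 170 (y) by 12 mm, with two upright guide posts at y = -66 and +66 mm, 85 mm high with black tops. Origin at the centre of its underside, z up.
- ring_centre (a point): Centre of the lower edge of the orange ring, which stands 46 mm above the table when up; it moves down with the ring. The ring is a 28 mm high funnel, 44 mm wide inside at the bottom, widening to 76 mm at 16 mm up and straight from there to the rim. The flask's belly rests in the funnel: the seated flask's underside is about 3 mm below this point.
- ring (a joint): How far the ring is pressed down, in m: 0 = up, 0.020 = hard stop, fully down. Springs push it up with about 7 N at the top and 15 N at the bottom (the flask's weight helps, 2 to 4 N, but does not press it down by itself); let go, it comes back up.
- cartridge: Used ink cartridge to be sorted: light grey box with magenta sides, 60 (x) by 22 (y) by 40 (z) mm, 35 to 70 g, standing upright on the mat. Origin at the centre of its underside; grip it across its y.
- screwdriver: Screwdriver to be sorted, lying on the mat, 150 mm long, 60 g: red handle 75 mm long and 25 mm thick on its -x half, thin steel blade 6 mm thick towards +x. Origin midway along it on its underside; grip the handle across its y, 37 mm to -x of the origin (the balance point), where the axis is 13 mm above the underside.
- mat: Green mat, 260 (x) by 200 (y) by 3 mm, fixed. Origin at the centre of its underside.
- cartridge_bin: White open bin for cartridges, fixed, 140 (x) by 200 (y) by 50 mm high outside, walls and floor 4 mm. Origin at the centre of its underside. An old cartridge with yellow sides stands in it near its +y end.
- tool_bin: Yellow open bin for tools, fixed, same size as the white bin (140 x by 200 y by 50 mm, walls 4 mm). Origin at the centre of its underside. A wrench 140 mm long lies in it along y, near its +x wall. The two bins may be in either place.
- spare_bottle: Magenta bottle with a white cap, 56 mm across, 150 mm tall, near the back; not to be disturbed. Origin at the centre of its underside.
- tape: Roll of amber tape lying flat, 90 mm across, 24 mm high, near the back; not to be disturbed. Origin at the centre of its underside.
- mug: White mug, 80 mm across, 90 mm tall, at the back left; not to be disturbed. Origin at the centre of its underside.
There are look-alikes about, which are no part of the job. Of the things that look like the tool_bin, the larger one is meant.

How it is judged:
On the way, in this order (a step that is already met when the one before it is completed fails the run):
1. cartridge let go in the white bin and screwdriver let go in the yellow bin (x of cartridge in the frame of cartridge_bin between -0.066 and 0.066 m and y of cartridge in the frame of cartridge_bin between -0.096 and 0.096 m and z of cartridge in the frame of cartridge_bin below 0.055 m and linear speed of each of cartridge, screwdriver below 0.03 m/s and contact force between each of the arm, the fingers and cartridge below 0.1 N and x of screwdriver in the frame of tool_bin between -0.066 and 0.066 m and y of screwdriver in the frame of tool_bin between -0.096 and 0.096 m and z of screwdriver in the frame of tool_bin below 0.055 m and contact force between each of the arm, the fingers and screwdriver below 0.1 N), for 0.2 s.
2. flask upright in the ring and pressed down against the springs by the robot (value of joint ring above 0.0165 m and horizontal distance between flask and ring_centre below 0.008 m and z of flask in the frame of ring_centre between -0.012 and 0.006 m and angle between flask's own z axis and vertical below 0.2 rad and contact force between flask and ring above 6 N and contact force between any of the fingers, the arm and flask above 2 N and linear speed of flask below 0.02 m/s), for 0.2 s.
At the end, for the whole second after the job is handed in: Cartridge released in the white bin, screwdriver released in the yellow bin (origins inside the walls, under 55 mm up). Flask in the ring, centred within 8 mm, tilted under 0.2 rad, and pressed by the robot: ring at least 16.5 of its 20 mm down, over 6 N on it (all of step 1 and all of step 2); the arm keeps its last pose, push and grip.
It fails at once if the magenta bottle is disturbed (moved over 30 mm) (distance of spare_bottle from where it was at the start of the episode above 0.03 m).
It fails at once if the tape roll is disturbed (moved over 30 mm) (distance of tape from where it was at the start of the episode above 0.03 m).
It fails at once if the mug is disturbed (moved over 30 mm) (distance of mug from where it was at the start of the episode above 0.03 m).
It also fails if it takes over 70 s, if anything falls off the work surface, if the arm or the gripper's body presses on something with over 40 N, if the wrist force passes 120 N, or if a joint passes its speed limit or range.

## Working session

There is one attempt and no reset: what is moved stays moved. The work goes in short steps, Python scripts to look and compute and a tool call to move; the robot and the scene stay as the last step left them, time stands still between calls to the robot, and variables do not carry over. Pictures are saved under pics/ and viewed, at most 10 in all, crops included, and the job is handed in when it is done.

Besides the shell and the picture viewer there is one more tool, called after "Request:" as name(argument=value, ...), one argument or row to a line, values as JSON. carry_out: Moves the arm, as the interface text tells. Its arguments: {"type":"object","properties":{"motion":{"type":"array"},"fingers":{"type":"number"}},"required":["motion"]}

```bash
mkdir -p pics; ls; cat > h.py <<'E'
from workcell import *
import numpy as np, cv2
def save(n,img): cv2.imwrite(f'pics/{n}.png',cv2.cvtColor(img,cv2.COLOR_RGB2BGR))
def world(cam,p,P=None):
    P=P or camera_params(cam); return np.array(P['rotation'])@np.array(p)+np.array(P['position'])
E
python3 - <<'E'
from h import *
s=state(); print({k:np.round(v,3).tolist() for k,v in s.items()})
a=camera('scene');b=camera('side')
save('s1',a); save('d1',b)
for c in('scene','side'):
    P=camera_params(c); print(c,P)
    for q in ['flask','dock','ring_centre','cartridge','screwdriver','mat','cartridge_bin','tool_bin','spare_bottle','tape','mug']:
        print(q,[(round(r['score'],2),np.round(world(c,r['xyz'],P),3).tolist()) for r in recognise(c,q)])
print(state()['clock'])
E
```

```text
pics
{'clock': 0.0, 'joints': [-1.32, 0.117, 1.442, 0.0, 1.584, -0.038], 'joint_vel': [0.002, -0.001, 0.001, 0.001, 0.002, 0.001], 'effort': [-0.0, -72.126, -62.261, 0.078, 0.024, -0.0], 'tool_pos': [0.192, -0.647, 0.218], 'tool_rot': [-0.001, 0.99, 0.144, -0.0], 'ft_force': [0.361, -0.187, -0.531], 'torque': [0.052, 0.0, 0.058], 'grip_force': 0.0, 'finger_gap': 0.093}
scene {'intrinsics': array([[488.6247649 ,   0.        , 288.07918005],
       [  0.        , 488.6247649 , 211.95915646],
       [  0.        ,   0.        ,   1.        ]]), 'position': array([0.82537527, 0.6689761 , 1.0992963 ]), 'rotation': array([0.22645089, 0.06804783, 0.29190898, 0.92675705])}Traceback (most recent call last):
  File "<stdin>", line 8, in <module>
  File "h.py", line 5, in world
    P=P or camera_params(cam); return np.array(P['rotation'])@np.array(p)+np.array(P['position'])
                                      ~~~~~~~~~~~~~~~~~~~~~~~^~~~~~~~~~~~
ValueError: matmul: Input operand 1 has a mismatch in its core dimension 0, with gufunc signature (n?,k),(k,m?)->(n?,m?) (size 3 is different from 4)
```

```bash
cat > h.py <<'E'
from workcell import *
import numpy as np, cv2
from scipy.spatial.transform import Rotation as R
def save(n,img): cv2.imwrite(f'pics/{n}.png',cv2.cvtColor(img,cv2.COLOR_RGB2BGR))
def rot(q): return R.from_quat(np.roll(q,-1)).as_matrix()
def world(p,P): return rot(P['rotation'])@np.array(p)+np.array(P['position'])
def ray(uv,P,fish=False):
    K=P['intrinsics']; x=(uv[0]-K[0,2])/K[0,0]; y=(uv[1]-K[1,2])/K[1,1]
    if fish:
        t=np.hypot(x,y); k=np.sin(t)/t if t>1e-9 else 1; d=np.array([x*k,-y*k,-np.cos(t)])
    else: d=np.array([x,-y,-1.])
    return rot(P['rotation'])@d
def onplane(uv,z,P,fish=False):
    d=ray(uv,P,fish); p=np.array(P['position']); return p+d*(z-p[2])/d[2]
def proj(X,P):
    c=rot(P['rotation']).T@(np.array(X)-P['position']); K=P['intrinsics']
    return np.array([K[0,0]*c[0]/-c[2]+K[0,2],-K[1,1]*c[1]/-c[2]+K[1,2]])
E
python3 - <<'E'
from h import *
a=camera('scene');b=camera('side')
save('s1',a); save('d1',b)
for c in('scene','side'):
    P=camera_params(c); print(c,np.round(P['position'],3),np.round(-rot(P['rotation'])[:,2],2))
    for q in ['flask','dock','ring_centre','cartridge','screwdriver','mat','cartridge_bin','tool_bin','spare_bottle','tape','mug']:
        print(q,[(round(r['score'],2),np.round(world(r['xyz'],P),3).tolist(),proj(world(r['xyz'],P),P).round().astype(int).tolist()) for r in recognise(c,q)])
print(state()['clock'],camera_params('wrist'))
E
```

```text
scene [0.825 0.669 1.099] [-0.26 -0.51 -0.82]
flask [(0.73, [0.438, -0.056, 0.051], [294, 184])]
dock [(0.64, [0.587, -0.01, 0.01], [253, 226])]
ring_centre [(0.7, [0.577, -0.036, 0.064], [251, 206]), (0.17, [0.689, 0.331, 0.039], [276, 352])]
cartridge [(0.92, [0.444, 0.314, 0.041], [366, 298])]
screwdriver [(0.58, [0.582, 0.275, 0.025], [306, 313])]
mat [(0.86, [0.518, 0.317, 0.001], [338, 320]), (0.74, [0.577, -0.035, 0.064], [251, 206])]
cartridge_bin [(0.89, [0.578, -0.327, 0.009], [211, 147]), (0.7, [0.447, 0.312, 0.041], [364, 298])]
tool_bin [(0.79, [0.362, -0.331, 0.011], [275, 122]), (0.67, [0.176, -0.36, 0.007], [322, 98])]
spare_bottle [(0.86, [0.776, 0.198, 0.098], [212, 308])]
tape [(0.85, [0.777, -0.09, 0.023], [174, 229])]
mug [(0.81, [0.689, 0.33, 0.039], [276, 352])]
side [0.212 0.941 1.038] [ 0.2  -0.68 -0.71]
flask [(0.73, [0.429, -0.05, 0.055], [308, 197]), (0.33, [0.687, 0.347, 0.049], [181, 273])]
dock [(0.6, [0.576, -0.002, 0.014], [261, 206])]
ring_centre [(0.7, [0.581, -0.035, 0.064], [263, 188]), (0.17, [0.779, -0.088, 0.018], [215, 176])]
cartridge [(0.73, [0.44, 0.328, 0.039], [268, 293])]
screwdriver [(0.79, [0.578, 0.285, 0.025], [227, 271])]
mat [(0.96, [0.512, 0.322, 0.003], [244, 292])]
cartridge_bin [(0.98, [0.585, -0.326, 0.011], [287, 149])]
tool_bin [(0.73, [0.371, -0.341, 0.012], [343, 157]), (0.63, [0.581, 0.285, 0.026], [226, 270])]
spare_bottle [(0.87, [0.763, 0.199, 0.083], [179, 221]), (0.63, [0.581, -0.035, 0.066], [262, 187])]
tape [(0.74, [0.778, -0.085, 0.015], [215, 177])]
mug [(0.69, [0.688, 0.346, 0.051], [180, 273])]
1.35 {'intrinsics': array([[325.1922621 ,   0.        , 280.7527085 ],
       [  0.        , 325.1922621 , 208.89523268],
       [  0.        ,   0.        ,   1.        ]]), 'position': array([ 0.26470838, -0.62512997,  0.38538941]), 'rotation': array([ 0.79375715, -0.11122658,  0.08318448, -0.59216432])}
```

View pics/s1.png

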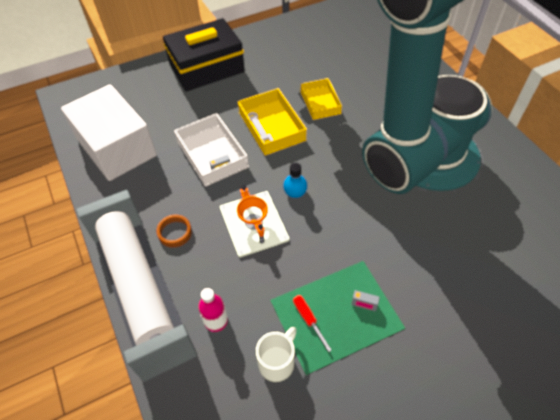

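View pics/d1.png

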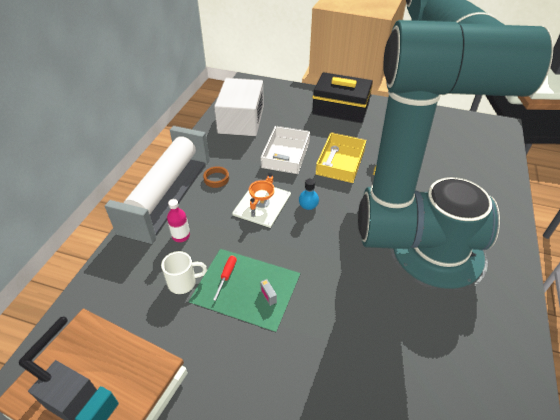

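```bash
cat >> h.py <<'E'
from scipy.optimize import minimize
def box(l,w,h): return np.array([[sx*l/2,sy*w/2,z] for sx in(-1,1) for sy in(-1,1) for z in(0,h)])
def rev(prof): # [(r,z)]
    t=np.linspace(0,2*np.pi,40,endpoint=False)
    return np.concatenate([np.c_[r*np.cos(t),r*np.sin(t),0*t+z] for r,z in prof])
def hullmask(pts,shape=(420,560)):
    m=np.zeros(shape,np.uint8); h=cv2.convexHull((pts*16).astype(np.int32)); cv2.fillConvexPoly(m,h,1,shift=4); return m.astype(bool)
def place(M,p):
    c,s=np.cos(p[3]),np.sin(p[3]); return M@np.array([[c,s,0],[-s,c,0],[0,0,1]])+p[:3]
def fit(M,views,p0,step=(.02,.02,.01,.2)):
    """views: (mask,P). maximise hull IoU over x,y,z,yaw"""
    H=[(hullmask(np.argwhere(m)[:,::-1].astype(float)),P) for m,P in views]
    def cost(p):
        c=0
        for m,P in H:
            k=hullmask(np.array([proj(X,P) for X in place(M,p)])); c+=1-(m&k).sum()/max(1,(m|k).sum())
        return c/len(H)
    best=None
    for y0 in (p0[3],p0[3]+.4,p0[3]-.4):
        s=np.array([*p0[:3],y0]); r=minimize(cost,s,method='Nelder-Mead',options=dict(initial_simplex=np.vstack([s]+[s+np.eye(4)[i]*step[i] for i in range(4)]),xatol=2e-4,fatol=1e-4))
        if best is None or r.fun<best.fun: best=r
    return best.x.round(4),round(best.fun,3)
def near(c,q,uv,P):
    """silhouette nearest to pixel uv"""
    S=silhouettes(c,q); 
    return min(S,key=lambda r:np.linalg.norm(np.argwhere(r['pixels']).mean(0)[::-1]-uv))['pixels'] if S else None
E
python3 - <<'E'
from h import *
im=camera('scene');camera('side')
T={'cartridge':(box(.06,.022,.04),[.44,.32,.003,0]),'mat':(box(.26,.2,.003),[.51,.32,0,0]),
'cartridge_bin':(box(.14,.2,.05),[.58,-.33,0,0]),'tool_bin':(box(.14,.2,.05),[.37,-.335,0,0]),
'flask':(rev([(.018,0),(.034,.029),(.016,.11)]),[.435,-.05,0,0]),'tape':(rev([(.045,0),(.045,.024)]),[.78,-.09,0,0])}
Ps={c:camera_params(c) for c in('scene','side')}
for q,(M,p0) in T.items():
    V=[(near(c,q,proj(p0[:3],P),P),P) for c,P in Ps.items()]
    V=[v for v in V if v[0] is not None]
    print(q,len(V),*fit(M,V,p0),'single:',[fit(M,[v],p0)[0].tolist() for v in V])
for q in('screwdriver','dock','ring_centre'):
  for c,P in Ps.items():
    for r in silhouettes(c,q):
        ij=np.argwhere(r['pixels'])[:,::-1].astype(np.float32)
        print(q,c,round(r['score'],2),ij.mean(0).round(),cv2.minAreaRect(ij),[onplane(x,.06 if q[0]=='r' else .016,P).round(3)[:2] for x in cv2.boxPoints(cv2.minAreaRect(ij))])
z=im[60:200,160:360]; save('crop1',cv2.resize(z,(800,560),interpolation=cv2.INTER_CUBIC))
E
```

```text
cartridge 2 [ 0.4433  0.3145  0.0073 -0.8372] 0.145 single: [[0.4441, 0.3171, 0.0142, -0.7647], [0.4387, 0.3237, 0.0171, -0.8652]]
mat 2 [ 5.133e-01  3.020e-01 -4.000e-04 -4.190e-02] 0.027 single: [[0.5136, 0.302, 0.0029, -0.0451], [0.515, 0.3035, -0.003, -0.0386]]
cartridge_bin 2 [ 0.5829 -0.3111 -0.0031  0.0569] 0.034 single: [[0.5846, -0.3045, 0.006, 0.0585], [0.5892, -0.3275, -0.0193, 0.0586]]
tool_bin 2 [ 0.3725 -0.3304 -0.0016 -0.0366] 0.031 single: [[0.3699, -0.3368, -0.0072, -0.0346], [0.3748, -0.3414, -0.0126, -0.0386]]
flask 1 [ 0.4327 -0.0589  0.0092 -0.3925] 0.056 single: [[0.4327, -0.0589, 0.0092, -0.3925]]
tape 2 [ 0.7773 -0.0942 -0.001   0.4019] 0.091 single: [[0.7768, -0.0941, 0.0006, 0.5176], [0.7829, -0.0974, -0.0092, 0.1338]]
screwdriver scene 0.65 [308. 315.] ((313.0898742675781, 322.94378662109375), (62.75187683105469, 11.023979187011719), 57.9946174621582) [array([0.594, 0.226]), array([0.567, 0.223]), array([0.562, 0.374]), array([0.588, 0.376])]
screwdriver scene 0.47 [276. 355.] ((276.0, 354.0), (54.0, 38.0), 90.0) [array([0.698, 0.251]), array([0.62 , 0.292]
[... 954 characters left out ...]
9, 0.109])]
dock side 0.27 [246. 290.] ((244.5415802001953, 287.3797912597656), (95.47994232177734, 63.968292236328125), 19.09349250793457) [array([0.639, 0.406]), array([0.673, 0.193]), array([0.378, 0.221]), array([0.377, 0.419])]
ring_centre scene 0.84 [252. 209.] ((251.6080322265625, 212.156005859375), (31.841611862182617, 41.948638916015625), 10.30484676361084) [array([0.649, 0.006]), array([ 0.578, -0.105]), array([ 0.512, -0.049]), array([0.586, 0.058])]
ring_centre side 0.88 [261. 190.] ((261.24871826171875, 192.98223876953125), (28.926301956176758, 24.295244216918945), 85.91438293457031) [array([ 0.643, -0.063]), array([ 0.568, -0.097]), array([0.518, 0.031]), array([0.588, 0.062])]
```

View pics/crop1.png

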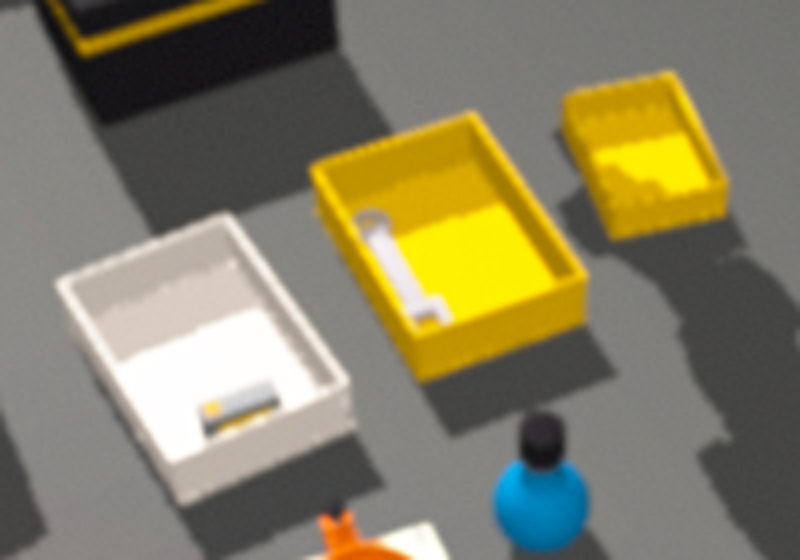

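The crop shows the white bin with the yellow-sided cartridge (scene px 211,148) and the larger yellow bin with the wrench (272,120). The smaller empty yellow bin at (322,98) is the look-alike, so the tool bin is the one at (272,120). I'll turn the tool and travel to the mat.

Request:
carry_out(
  motion=[
    [[0,0,-0.3,-1],[0,0,-0.3,-1],[0,0,-0.3,-1],[0,0,-0.3,-1],[0,0,-0.3,-1],[0,0,-0.3,-1],[0,0,-0.3,-1],[0,0,-0.3,-1]],
  ],
  fingers=1,
)

```text
clock: 3.15
tool_pos: [0.1922, -0.647, 0.291]
tool_rot: [-0.0, 0.844, 0.536, -0.0]
ft_force: [-0.5, -0.4, -0.0]
finger_gap: 0.0931
grip_force: 0.0
```

Request:
carry_out(
  motion=[
    [[0,0,0,-1],[0,0,0,-1],[0,0,0,-1],[0,0,0,-1],[0,0,0,-0.24],[1,1,0,0],[1,1,0,0],[1,1,0,0]],
  ],
)

```text
clock: 3.95
tool_pos: [0.2829, -0.556, 0.2905]
tool_rot: [-0.0, 0.708, 0.706, 0.0]
ft_force: [0.8, 0.4, 0.1]
finger_gap: 0.0931
grip_force: 0.0
```

Request:
carry_out(
  motion=[
    [[1,1,0,0],[1,1,0,0],[1,1,0,0],[1,1,0,0],[1,1,0,0],[1,1,0,0],[1,1,0,0],[1,0,0,0]],
  ],
)

```text
clock: 4.75
tool_pos: [0.4945, -0.3154, 0.2899]
tool_rot: [-0.0, 0.707, 0.707, 0.0]
ft_force: [-0.2, -0.6, 0.2]
finger_gap: 0.0928
grip_force: 0.0
```

Request:
carry_out(
  motion=[
    [[1,0,0,0],[1,0,0,0],[1,0,0,0],[1,0,0,0],[1,0,0,0],[1,0,0,0],[1,0,0,0],[1,0,0,0]],
  ],
)

```text
clock: 5.55
tool_pos: [0.4922, -0.0759, 0.2909]
tool_rot: [0.0, 0.708, 0.706, 0.0]
ft_force: [0.6, 0.4, 0.5]
finger_gap: 0.0931
grip_force: 0.0
```

Request:
carry_out(
  motion=[
    [[1,0,0,0],[1,0,0,0],[1,0,0,0],[1,0,0,0],[1,0,0,0],[1,0,0,0],[1,0,0,0],[1,0,0,0]],
  ],
)

```text
clock: 6.35
tool_pos: [0.4922, 0.1641, 0.2908]
tool_rot: [0.0, 0.708, 0.706, 0.0]
ft_force: [-0.0, -0.6, 0.2]
finger_gap: 0.0928
grip_force: 0.0
```

```bash
cat >> h.py <<'E'
def psi(s=None):
    x=rot((s or state())['tool_rot'])[:,0]; return np.arctan2(x[1],x[0])
def need(x,y,z,ps=None):
    """tool-axis units from the measured pose to TCP x,y,z; axes at psi=ps after turning"""
    s=state(); p0=psi(s); ps=p0 if ps is None else ps
    d=(np.array([x,y,z])-s['tool_pos'])/.03; c,n=np.cos(ps),np.sin(ps)
    print('yaw units',round(np.degrees((p0-ps+np.pi)%(2*np.pi)-np.pi)/6,2),'xyz units',np.round([d[0]*c+d[1]*n,d[0]*n-d[1]*c,-d[2]],2))
def st():
    s=state(); print('t',round(s['clock'],2),'tcp',np.round(s['tool_pos'],4),'psi',round(psi(s),3),'F',np.round(s['ft_force'],1),'gap',round(s['finger_gap'],4),'grip',round(s['grip_force'],1))
def fproj(X,P):
    c=rot(P['rotation']).T@(np.array(X)-P['position']); K=P['intrinsics']; a=np.array([c[0],-c[1]]);r=np.hypot(*a);t=np.arctan2(r,-c[2]); return K[0,0]*a/r*t+K[:2,2]
E
python3 - <<'E'
from h import *
st(); P=camera_params('wrist'); im=camera('wrist'); save('w1',im); print(P['position'])
for q in ('cartridge','screwdriver'):
    for r in silhouettes('wrist',q):
        ij=np.argwhere(r['pixels'])[:,::-1].astype(np.float32)
        z=.043 if q[0]=='c' else .016
        pts=np.array([onplane(x,z,P,True)[:2] for x in ij],np.float32); print(q,round(r['score'],2),len(ij),ij.mean(0).round(),pts.mean(0).round(3),cv2.minAreaRect(pts),cv2.boxPoints(cv2.minAreaRect(pts)).round(3).tolist())
    print([np.round(world(r['xyz'],P),3).tolist() for r in recognise('wrist',q)])
E
```

```text
t 6.35 tcp [0.4922 0.1641 0.2908] psi 1.568 F [-0.  -0.6  0.2] gap 0.0928 grip 0.0
[0.49181113 0.24050856 0.45758542]
cartridge 0.7 844 [242.  65.] [0.443 0.311] ((0.44321319460868835, 0.31147390604019165), (0.023382103070616722, 0.06341896951198578), 44.70124435424805) [[0.4129999876022339, 0.32600000500679016], [0.4569999873638153, 0.2809999883174896], [0.4740000069141388, 0.296999990940094], [0.42899999022483826, 0.34200000762939453]]
cartridge 0.36 899 [344. 295.] [ 0.585 -0.013] ((0.5799881219863892, -0.03274545818567276), (0.15372130274772644, 0.0777261033654213), 65.26071166992188) [[0.5130000114440918, -0.0860000029206276], [0.5830000042915344, -0.11900000274181366], [0.6470000147819519, 0.020999999716877937], [0.5770000219345093, 0.05299999937415123]]
[[0.448, 0.312, 0.046]]
screwdriver 0.87 1276 [345.  92.] [0.579 0.279] ((0.5784483551979065, 0.30307963490486145), (0.028604168444871902, 0.1483662873506546), 2.9364609718322754) [[0.5600000023841858, 0.37599998712539673], [0.5680000185966492, 0.2280000001192093], [0.597000002861023, 0.23000000417232513], [0.5889999866485596, 0.3779999911785126]]
[[0.578, 0.271, 0.026]]
```

View pics/w1.png

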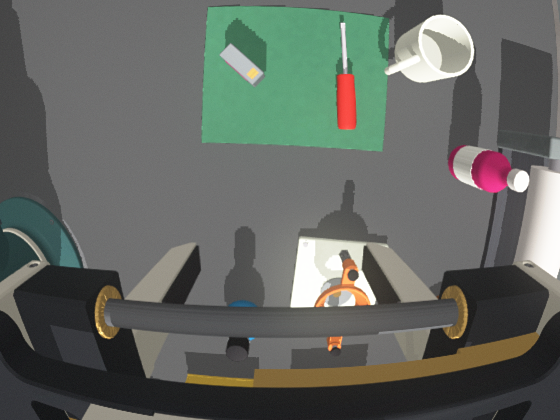

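The wrist view shows the cartridge at px (242,65) and the screwdriver's red handle at (346,100) with its blade pointing away from the robot. The positions agree with the scene views, so I'll take the screwdriver first.

Request:
carry_out(
  motion=[
    [[0,0,0,-0.5],[0.81,0.78,0,0],[0.81,0.78,0,0],[0.81,0.78,0.5,0],[0.81,0.78,1,0],[0,0,1,0],[0,0,1,0],[0,0,1,0]],
  ],
)

```text
clock: 7.4
tool_pos: [0.5812, 0.2637, 0.1543]
tool_rot: [0.0, 0.689, 0.725, -0.0]
ft_force: [0.4, -0.2, 0.4]
finger_gap: 0.093
grip_force: 0.0
```

```bash
python3 - <<'E'
from h import *
st(); P=camera_params('wrist'); im=camera('wrist')
for r in silhouettes('wrist','screwdriver')[:1]:
    ij=np.argwhere(r['pixels'])[:,::-1].astype(np.float32)
    pts=np.array([onplane(x,.016,P,True)[:2] for x in ij],np.float32); print(round(r['score'],2),len(ij),cv2.minAreaRect(pts),cv2.boxPoints(cv2.minAreaRect(pts)).round(3).tolist())
    h=pts[pts[:,1]<.3]; print('handle mid', [ (h[abs(h[:,1]-y)<.004,0].min().round(4),h[abs(h[:,1]-y)<.004,0].max().round(4)) for y in (.245,.266,.285)])
print([np.round(world(r['xyz'],P),3).tolist() for r in recognise('wrist','screwdriver')])
need(.580,.266,.009)
E
```

```text
t 7.4 tcp [0.5812 0.2637 0.1543] psi 1.621 F [ 0.4 -0.2  0.4] gap 0.093 grip 0.0
0.52 10063 ((0.7095555067062378, 0.3461903929710388), (0.10580400377511978, 0.14985845983028412), 84.70417022705078) [[0.6299999952316284, 0.30000001192092896], [0.7789999842643738, 0.28700000047683716], [0.7889999747276306, 0.3919999897480011], [0.6399999856948853, 0.4059999883174896]]Traceback (most recent call last):
  File "<stdin>", line 6, in <module>
    return umr_minimum(a, axis, None, out, keepdims, initial, where)
ValueError: zero-size array to reduction operation minimum which has no identity
```

Request:
carry_out(
  motion=[
    [[0,0,1,0],[0,0,1,0],[0,0,1,0],[0,0,1,0],[0,0,0.5,0],[0,0,0.35,0],[0,0,0,0]],
  ],
)

```text
clock: 8.2
tool_pos: [0.5811, 0.2645, 0.0103]
tool_rot: [-0.0, 0.689, 0.725, -0.0]
ft_force: [-0.9, -0.2, 0.3]
finger_gap: 0.093
grip_force: 0.0
```

Request:
carry_out(
  motion=[
    [[0,0,0,0],[0,0,0,0],[0,0,0,0],[0,0,0,0],[0,0,0,0],[0,0,0,0]],
  ],
  fingers=0,
)

```text
clock: 8.8
tool_pos: [0.5809, 0.2649, 0.0103]
tool_rot: [0.0, 0.688, 0.725, 0.0]
ft_force: [-1.0, -0.0, -0.2]
finger_gap: 0.0495
grip_force: 0.0
```

Request:
carry_out(
  motion=[
    [[0,0,0,0],[0,0,0,0],[0,0,0,0],[0,0,0,0],[0,0,0,0],[0,0,0,0]],
  ],
)

```text
clock: 9.4
tool_pos: [0.5808, 0.2648, 0.0102]
tool_rot: [-0.0, 0.688, 0.725, 0.0]
ft_force: [0.4, 0.7, 0.1]
finger_gap: 0.0244
grip_force: 30.0
```

Request:
carry_out(
  motion=[
    [[0,0,-0.3,0],[0,0,-0.7,0],[0,0,-1,0],[0,0,-1,0],[0,0,-1,0],[0,0,-1,0],[0,0,-1,0],[0,0,-1,0]],
  ],
)

```text
clock: 10.2
tool_pos: [0.5806, 0.2647, 0.2222]
tool_rot: [0.0, 0.688, 0.725, 0.0]
ft_force: [-0.4, -0.6, -0.3]
finger_gap: 0.0243
grip_force: 30.0
```

```bash
python3 - <<'E'
from h import *
st(); need(.372,-.332,.20,1.534)
E
```

```text
t 10.2 tcp [0.5806 0.2647 0.2222] psi 1.623 F [-0.4 -0.6 -0.3] gap 0.0243 grip 30.0
yaw units 0.85 xyz units [-20.13  -6.22   0.74]
```

```bash
python3 - <<'E'
from h import *
need(.356,-.368,.20,1.534)
E
```

```text
yaw units 0.85 xyz units [-21.35  -6.71   0.74]
```

Request:
carry_out(
  motion=[
    [[0,0,0,0.85],[-0.97,-0.3,0,0],[-0.97,-0.3,0,0],[-0.97,-0.3,0,0],[-0.97,-0.3,0,0],[-0.97,-0.3,0,0],[-0.97,-0.3,0,0],[-0.97,-0.3,0,0]],
  ],
)

```text
clock: 11.0
tool_pos: [0.5097, 0.0625, 0.2209]
tool_rot: [0.0, 0.72, 0.694, 0.0]
ft_force: [1.1, 0.6, -0.7]
finger_gap: 0.0239
grip_force: 30.0
```

Request:
carry_out(
  motion=[
    [[-0.97,-0.3,0,0],[-0.97,-0.3,0,0],[-0.97,-0.3,0,0],[-0.97,-0.3,0,0],[-0.97,-0.3,0,0],[-0.97,-0.3,0,0],[-0.97,-0.3,0,0],[-0.97,-0.3,0,0]],
  ],
)

```text
clock: 11.8
tool_pos: [0.4291, -0.1674, 0.221]
tool_rot: [0.0, 0.72, 0.694, 0.0]
ft_force: [0.4, 0.2, 0.1]
finger_gap: 0.0242
grip_force: 30.0
```

Request:
carry_out(
  motion=[
    [[-0.97,-0.3,0,0],[-0.97,-0.3,0,0],[-0.97,-0.3,0,0],[-0.97,-0.3,0,0],[-0.97,-0.3,0,0],[-0.97,-0.3,0,0],[-0.97,-0.3,0,0],[0,0,0,0]],
  ],
)

```text
clock: 12.6
tool_pos: [0.3581, -0.3699, 0.2205]
tool_rot: [-0.0, 0.721, 0.693, -0.0]
ft_force: [0.2, -0.6, -0.3]
finger_gap: 0.0244
grip_force: 30.0
```

```bash
python3 - <<'E'
from h import *
st(); P=camera_params('wrist'); im=camera('wrist'); save('w2',im)
for q in('tool_bin','cartridge_bin'):
  for r in silhouettes('wrist',q):
    ij=np.argwhere(r['pixels'])[:,::-1].astype(np.float32)
    pts=np.array([onplane(x,.05,P,True)[:2] for x in ij],np.float32); print(q,round(r['score'],2),len(ij),ij.mean(0),cv2.minAreaRect(pts))
need(.356,-.368,.016,1.534)
E
```

```text
t 12.6 tcp [ 0.3581 -0.3699  0.2205] psi 1.531 F [ 0.2 -0.6 -0.3] gap 0.0244 grip 30.0
tool_bin 0.93 18549 [293.22406 141.22217] ((0.37331998348236084, -0.32726815342903137), (0.20030292868614197, 0.1416088342666626), 88.21897888183594)
tool_bin 0.82 8955 [142.16661 176.33278] ((0.19844993948936462, -0.34939563274383545), (0.13440421223640442, 0.10285572707653046), 78.77600860595703)
cartridge_bin 0.57 17342 [458.0263  135.07167] ((0.5727991461753845, -0.3083265721797943), (0.16047334671020508, 0.20120234787464142), 2.8074827194213867)
yaw units -0.0 xyz units [-0.03 -0.11  6.82]
```

View pics/w2.png

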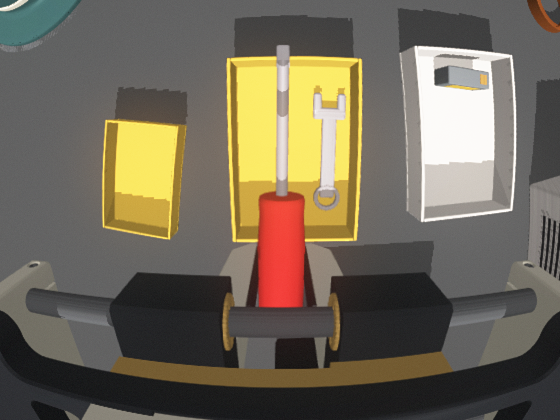

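Wrist view: the screwdriver is gripped and hangs over the large yellow bin (295,150), with the wrench at (327,150) on its right and the look-alike at (142,176). I'll lower it.

Request:
carry_out(
  motion=[
    [[0.17,0,0.8,0],[0,0,1,0],[0,0,1,0],[0,0,1,0],[0,0,1,0],[0,0,1,0],[0,0,0.7,0],[0,0,0.3,0]],
  ],
)

```text
clock: 13.55
tool_pos: [0.3595, -0.361, 0.0145]
tool_rot: [-0.001, 0.72, 0.694, 0.0]
ft_force: [0.9, -0.3, -0.4]
finger_gap: 0.0243
grip_force: 30.0
```

Request:
carry_out(
  motion=[
    [[0,0,0,0],[0,0,0,0],[0,0,0,0],[0,0,0,0],[0,0,0,0]],
  ],
  fingers=0.45,
)

```text
clock: 14.05
tool_pos: [0.3597, -0.3628, 0.0168]
tool_rot: [0.0, 0.72, 0.694, -0.0]
ft_force: [0.2, -0.3, 0.3]
finger_gap: 0.0414
grip_force: 0.0
```

Request:
carry_out(
  motion=[
    [[0,0,-0.5,0],[0,0,-1,0],[0,0,-1,0],[0,0,-1,0],[0,0,-1,0],[0,0,-1,0],[0,0,-1,0],[0,0,0,0]],
  ],
)

```text
clock: 14.85
tool_pos: [0.3602, -0.3633, 0.2168]
tool_rot: [0.003, 0.72, 0.694, -0.0]
ft_force: [-0.5, 0.1, -0.1]
finger_gap: 0.042
grip_force: 0.0
```

```bash
python3 - <<'E'
from h import *
st(); P=camera_params('wrist'); im=camera('wrist'); save('w3',im)
for q in('screwdriver',):
  for r in silhouettes('wrist',q):
    ij=np.argwhere(r['pixels'])[:,::-1].astype(np.float32)
    pts=np.array([onplane(x,.015,P,True)[:2] for x in ij],np.float32); print(q,round(r['score'],2),len(ij),ij.mean(0),cv2.minAreaRect(pts))
need(.443,.311,.21,2.356)
E
```

```text
t 14.85 tcp [ 0.3602 -0.3633  0.2168] psi 1.534 F [-0.5  0.1 -0.1] gap 0.042 grip 0.0
screwdriver 0.58 1612 [278.82257 169.98201] ((0.359689325094223, -0.32337939739227295), (0.15190595388412476, 0.024748332798480988), 87.33917236328125)
yaw units -7.85 xyz units [13.91 17.84  0.08]
```

Request:
carry_out(
  motion=[
    [[1,0.5,0,0],[1,0.5,0,0],[1,0.5,0,0],[1,0.5,0,0],[1,0.5,0,0],[1,0.5,0,0],[1,0.5,0,0],[1,0.5,0,0]],
  ],
  fingers=0.8,
)

```text
clock: 15.75
tool_pos: [0.4883, -0.1257, 0.2104]
tool_rot: [-0.001, 0.72, 0.694, -0.0]
ft_force: [0.1, -0.4, 1.2]
finger_gap: 0.0738
grip_force: 0.0
```

Request:
carry_out(
  motion=[
    [[1,0,0,0],[1,0,0,0],[1,0,0,0],[1,0,0,0],[1,0,0,0],[1,0,0,0],[1,0,0,0],[1,0,0,0]],
  ],
)

```text
clock: 16.55
tool_pos: [0.4966, 0.1139, 0.2104]
tool_rot: [-0.0, 0.72, 0.694, -0.001]
ft_force: [0.5, -0.3, 0.9]
finger_gap: 0.0744
grip_force: 0.0
```

Request:
carry_out(
  motion=[
    [[1,-0.3,0,0],[1,-0.3,0,0],[1,-0.3,0,0],[1,-0.3,0,0],[1,-0.3,0,0],[1,-0.3,0,0],[0.55,-0.2,0,0],[0,0,0,-0.85]],
  ],
)

```text
clock: 17.35
tool_pos: [0.4432, 0.3128, 0.21]
tool_rot: [-0.0, 0.688, 0.726, -0.001]
ft_force: [-0.3, -1.4, 0.6]
finger_gap: 0.0746
grip_force: 0.0
```

Request:
carry_out(
  motion=[
    [[0,0,0,-1],[0,0,0,-1],[0,0,0,-1],[0,0,0.5,-1],[0,0,0.5,-1],[0,0,0.5,-1],[0,0,0.5,-1],[0,0,0,0]],
  ],
)

```text
clock: 18.15
tool_pos: [0.4434, 0.3105, 0.1484]
tool_rot: [-0.001, 0.382, 0.924, -0.002]
ft_force: [-0.4, -0.8, 0.2]
finger_gap: 0.0746
grip_force: 0.0
```

```bash
python3 - <<'E'
from h import *
st(); need(.443,.3115,.010)
E
```

```text
t 18.15 tcp [0.4434 0.3105 0.1484] psi 2.358 F [-0.4 -0.8  0.2] gap 0.0746 grip 0.0
yaw units 0.0 xyz units [0.03 0.01 4.61]
```

Request:
carry_out(
  motion=[
    [[0,0,1,0],[0,0,1,0],[0,0,1,0],[0,0,0.8,0],[0,0,0.5,0],[0,0,0.3,0],[0,0,0,0]],
  ],
)

```text
clock: 18.85
tool_pos: [0.4443, 0.3112, 0.0127]
tool_rot: [-0.0, 0.383, 0.924, -0.0]
ft_force: [-1.4, -0.4, 0.6]
finger_gap: 0.0743
grip_force: 0.0
```

Request:
carry_out(
  motion=[
    [[0,0,0,0],[0,0,0,0],[0,0,0,0],[0,0,0,0],[0,0,0,0],[0,0,0,0],[0,0,0,0],[0,0,0,0]],
  ],
  fingers=0,
)

```text
clock: 19.65
tool_pos: [0.4445, 0.3113, 0.0132]
tool_rot: [-0.0, 0.383, 0.924, 0.0]
ft_force: [0.5, -0.2, 0.3]
finger_gap: 0.0217
grip_force: 29.9
```

Request:
carry_out(
  motion=[
    [[0,0,0,0],[0,0,0,0]],
  ],
)

```text
clock: 19.85
tool_pos: [0.4444, 0.3113, 0.0132]
tool_rot: [-0.0, 0.383, 0.924, -0.0]
ft_force: [-0.9, -0.0, 0.9]
finger_gap: 0.0223
grip_force: 29.9
```

Request:
carry_out(
  motion=[
    [[0,0,-0.4,0],[0,0,-0.8,0.9],[0,0,-1,1],[0,0,-1,1],[0,0,-1,1],[0,0,-1,1],[0,0,-1,1],[0,0,-0.5,1]],
  ],
)

```text
clock: 20.65
tool_pos: [0.4447, 0.3115, 0.2181]
tool_rot: [0.0, 0.686, 0.727, 0.002]
ft_force: [0.5, -0.3, -1.2]
finger_gap: 0.022
grip_force: 29.9
```

Request:
carry_out(
  motion=[
    [[-1,0.15,0,0],[-1,0.15,0,0],[-1,0.15,0,0],[-1,0.15,0,0],[-1,0.15,0,0],[-1,0.15,0,0],[-1,0.15,0,0],[-1,0.15,0,0]],
  ],
)

```text
clock: 21.45
tool_pos: [0.4953, 0.0728, 0.2151]
tool_rot: [0.0, 0.685, 0.729, 0.0]
ft_force: [0.8, 0.3, -0.7]
finger_gap: 0.0219
grip_force: 29.9
```

Request:
carry_out(
  motion=[
    [[-1,0.15,0,0],[-1,0.15,0,0],[-1,0.15,0,0],[-1,0.15,0,0],[-1,0.15,0,0],[-1,0.15,0,0],[-1,0.15,0,0],[-1,0.15,0,0]],
  ],
)

```text
clock: 22.25
tool_pos: [0.5463, -0.1645, 0.2152]
tool_rot: [0.0, 0.685, 0.729, 0.0]
ft_force: [1.3, 0.0, -0.6]
finger_gap: 0.0219
grip_force: 29.9
```

Request:
carry_out(
  motion=[
    [[-1,0.15,0,0],[-1,0.15,0,0],[-1,0.15,0,0],[-1,0.15,0,0],[-1,0.15,0,0],[-0.9,0.2,0,0],[0,0,0,0]],
  ],
)

```text
clock: 22.95
tool_pos: [0.5858, -0.3407, 0.2142]
tool_rot: [-0.0, 0.685, 0.728, -0.0]
ft_force: [-0.4, -0.7, -1.3]
finger_gap: 0.0224
grip_force: 29.9
```

```bash
python3 - <<'E'
from h import *
st(); P=camera_params('wrist'); im=camera('wrist'); save('w4',im)
for q in('cartridge_bin','cartridge'):
  for r in silhouettes('wrist',q):
    ij=np.argwhere(r['pixels'])[:,::-1].astype(np.float32)
    pts=np.array([onplane(x,.05,P,True)[:2] for x in ij],np.float32); print(q,round(r['score'],2),len(ij),ij.mean(0),cv2.minAreaRect(pts))
need(.582,-.340,.018)
E
```

```text
t 22.95 tcp [ 0.5858 -0.3407  0.2142] psi 1.631 F [-0.4 -0.7 -1.3] gap 0.0224 grip 29.9
cartridge 0.61 5018 [280.56595 252.10204] ((0.5887819528579712, -0.41302651166915894), (0.05368204787373543, 0.13285227119922638), 3.619807243347168)
yaw units 0.0 xyz units [-0.07 -0.13  6.55]
```

Request:
carry_out(
  motion=[
    [[0,-0.1,1,0],[0,0,1,0],[0,0,1,0],[0,0,1,0],[0,0,1,0],[0,0,0.8,0],[0,0,0.5,0],[0,0,0.25,0]],
  ],
)

```text
clock: 23.9
tool_pos: [0.5826, -0.3375, 0.0169]
tool_rot: [-0.0, 0.684, 0.729, -0.0]
ft_force: [-0.4, 0.3, -0.0]
finger_gap: 0.0214
grip_force: 29.9
```

Request:
carry_out(
  motion=[
    [[0,0,0,0],[0,0,0,0],[0,0,0,0],[0,0,0,0],[0,0,0,0]],
  ],
  fingers=0.45,
)

```text
clock: 24.4
tool_pos: [0.5831, -0.3385, 0.0183]
tool_rot: [0.0, 0.685, 0.729, 0.0]
ft_force: [-0.7, 0.1, -0.1]
finger_gap: 0.0418
grip_force: 0.0
```

Request:
carry_out(
  motion=[
    [[0,0,-0.5,0],[0,0,-1,0],[0,0,-1,0],[0,0,-1,0],[0,0,-1,0],[0,0,-1,0],[0,0,-1,0],[0,0,0,0]],
  ],
)

```text
clock: 25.2
tool_pos: [0.5838, -0.3389, 0.219]
tool_rot: [0.004, 0.685, 0.729, 0.001]
ft_force: [0.4, -0.4, 0.9]
finger_gap: 0.0414
grip_force: 0.0
```

```bash
python3 - <<'E'
from h import *
st(); P=camera_params('wrist'); im=camera('wrist'); save('w4',im)
camera('scene');camera('side')
M=rev([(.018,0),(.025,.006),(.034,.029),(.025,.052),(.016,.08),(.016,.11)])
V=[];Vr=[]
for c in('scene','side'):
    Pc=camera_params(c); m=near(c,'flask',proj([.433,-.055,.05],Pc),Pc)
    if m is not None: print(c,'flask px',np.argwhere(m).mean(0)[::-1].round(),m.sum(),proj([.433,-.055,.05],Pc).round()); V.append((m,Pc))
    m=near(c,'dock',proj([.58,-.03,.02],Pc),Pc)
    if m is not None: print(c,'dock px',np.argwhere(m).mean(0)[::-1].round(),m.sum()); Vr.append((m,Pc))
    print('ring',[np.round(world(r['xyz'],Pc),3) for r in recognise(c,'ring_centre')])
print(fit(M,V,[.433,-.055,0,0]),[fit(M,[v],[.433,-.055,0,0]) for v in V])
E
```

```text
t 25.2 tcp [ 0.5838 -0.3389  0.219 ] psi 1.633 F [ 0.4 -0.4  0.9] gap 0.0414 grip 0.0
scene flask px [295. 182.] 568 [296. 184.]
scene dock px [253. 222.] 3050
ring [array([ 0.576, -0.034,  0.064])]
side flask px [309. 196.] 464 [307. 197.]
side dock px [262. 203.] 1736
ring [array([ 0.581, -0.039,  0.063])]
(array([ 0.4296, -0.0661, -0.0007, -0.1024]), np.float64(0.064)) [(array([ 0.4302, -0.0658,  0.002 , -0.1533]), np.float64(0.075)), (array([ 0.4271, -0.055 ,  0.0069,  0.3971]), np.float64(0.046))]
```

View pics/w4.png

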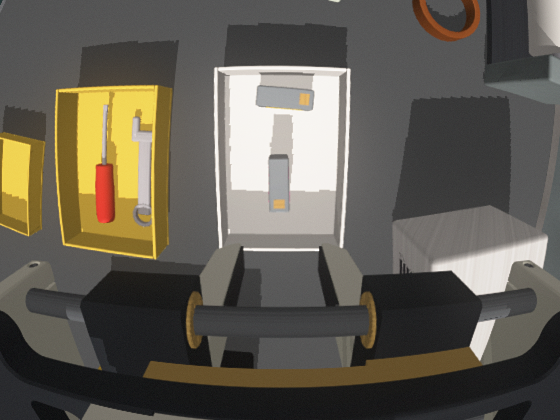

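Wrist view: the cartridge stands in the white bin at px (279,185) beside the old one at (285,97), and the screwdriver lies in the big yellow bin at (105,180) beside the wrench. Next I'll look at the flask and the ring from above.

Request:
carry_out(
  motion=[
    [[0.97,-0.4,-0.3,0],[0.97,-0.4,-0.3,0],[0.97,-0.4,-0.3,0],[0.97,-0.4,-0.3,0],[0.97,-0.4,-0.3,0],[0.97,-0.4,-0.3,0],[0,0,0,0.57],[0,0,0,0]],
  ],
  fingers=0.75,
)

```text
clock: 26.45
tool_pos: [0.5, -0.168, 0.2671]
tool_rot: [0.0, 0.706, 0.708, 0.0]
ft_force: [1.2, -0.3, -0.9]
finger_gap: 0.0696
grip_force: 0.0
```

```bash
cat > look.py <<'E'
from h import *
st(); P=camera_params('wrist'); im=camera('wrist')
import sys
save(sys.argv[1],im); print('cam',np.round(P['position'],3))
for q,z in(('flask',.11),('ring_centre',.074)):
  print(q,[(round(r['score'],2),np.round(world(r['xyz'],P),4).tolist()) for r in recognise('wrist',q)])
  for r in silhouettes('wrist',q):
    ij=np.argwhere(r['pixels'])[:,::-1]; print(q,round(r['score'],2),len(ij),ij.mean(0).round(1),onplane(ij.mean(0),z,P,True)[:2].round(3))
hsv=cv2.cvtColor(im,cv2.COLOR_RGB2HSV)
m=((hsv[...,0]<14)&(hsv[...,0]>3)&(hsv[...,1]>190)&(hsv[...,2]>90)).astype(np.uint8)
n,l,s,c=cv2.connectedComponentsWithStats(m)
for i in range(1,n):
    if s[i,4]>150: print('orange',s[i],c[i].round(1),onplane(c[i],.074,P,True)[:2].round(4))
E
python3 look.py w5
```

```text
t 26.45 tcp [ 0.5    -0.168   0.2671] psi 1.574 F [ 1.2 -0.3 -0.9] gap 0.0696 grip 0.0
cam [ 0.499 -0.092  0.434]
flask [(0.88, [0.4359, -0.0707, 0.0574]), (0.44, [0.5791, -0.3154, 0.0478])]
flask 0.96 2312 [223.7  99. ] [ 0.443 -0.071]
ring_centre [(0.57, [0.584, -0.0158, 0.0582])]
ring_centre 0.57 3692 [352.4  59.8] [ 0.578 -0.023]
orange [331  28  56  44 305] [370.9  48. ] [ 0.5993 -0.0074]
```

View pics/w5.png

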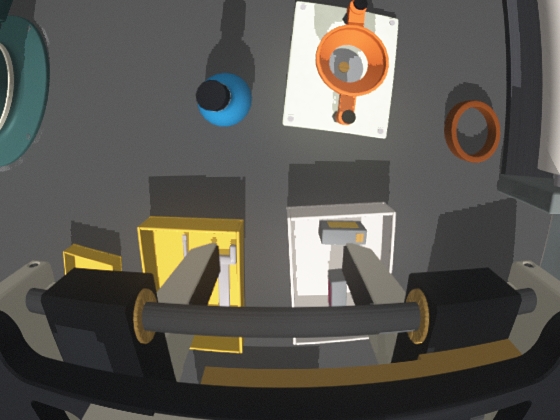

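Wrist view: flask with black cap at (213,95), ring rim centred near (352,62) with post tops at (360,5) and (347,117), and the tape at (473,132), which is not the ring. I'll move to a second viewpoint.

Request:
carry_out(
  motion=[
    [[0.5,-0.8,0,0],[0.8,-0.8,0,0],[0.8,-0.7,0,0],[0,0,0,0]],
  ],
)

```text
clock: 27.1
tool_pos: [0.4296, -0.1044, 0.2671]
tool_rot: [0.0, 0.706, 0.709, 0.0]
ft_force: [0.5, -0.4, -0.4]
finger_gap: 0.0699
grip_force: 0.0
```

```bash
cat > look2.py <<'E'
from h import *
import sys
# usage: pic-less; finds cap (dark blob over the flask) and ring rim by expected positions
st(); P=camera_params('wrist'); im=camera('wrist'); save(sys.argv[1],im)
hsv=cv2.cvtColor(im,cv2.COLOR_RGB2HSV)
def blob(m,uv,rad,z):
    Y,X=np.mgrid[:420,:560]; m=(m&(np.hypot(X-uv[0],Y-uv[1])<rad)).astype(np.uint8)
    n,l,s,c=cv2.connectedComponentsWithStats(m); i=1+np.argmax(s[1:,4]); b=(l==i)
    cnt=max(cv2.findContours(b.astype(np.uint8),cv2.RETR_EXTERNAL,cv2.CHAIN_APPROX_NONE)[0],key=len)[:,0]
    w=np.array([onplane(p,z,P,True)[:2] for p in cnt],np.float32)
    return s[i],c[i].round(1),cnt,w
uv=fproj([.432,-.062,.105],P); s,c,cnt,w=blob(hsv[...,2]<45,uv,35,.11); print('cap',uv.round(),s,c,'encl',cv2.minEnclosingCircle(w),'c@.095',onplane(c,.095,P,True)[:2].round(4))
uv=fproj([.578,-.03,.07],P); m=(hsv[...,0]<14)&(hsv[...,1]>150)&(hsv[...,2]>60)
m=cv2.morphologyEx(m.astype(np.uint8),cv2.MORPH_CLOSE,np.ones((5,5)))>0
s,c,cnt,w=blob(m,uv,75,.074); print('ring',uv.round(),s,c)
# robust circle fit on plane z=.074: drop arm bracket points
q=w.copy()
for _ in range(8):
    A=np.c_[2*q,np.ones(len(q))]; x=np.linalg.lstsq(A,(q**2).sum(1),rcond=None)[0]; r=np.sqrt(x[2]+x[0]**2+x[1]**2)
    e=np.abs(np.hypot(*(w-x[:2]).T)-r); q=w[e<np.maximum(.0015,np.percentile(e,60))]
print('ring circle',x[:2].round(4),'r',r.round(4),len(q),len(w))
E
python3 look2.py w6
```

```text
t 27.1 tcp [ 0.4296 -0.1044  0.2671] psi 1.575 F [ 0.5 -0.4 -0.4] gap 0.0699 grip 0.0
cap [284. 152.] [279 141   4   1   4] [280.5 141. ] encl ((0.42833995819091797, -0.05034299194812775), 0.0015865383902564645) c@.095 [ 0.4283 -0.0514]
ring [409. 126.] [ 377   57   66  124 2162] [410.8 126.2]
ring circle [ 0.5776 -0.0221] r 0.0398 279 466
```

```bash
python3 - <<'E'
from h import *
P=camera_params('wrist'); im=cv2.imread('pics/w6.png'); hsv=cv2.cvtColor(im,cv2.COLOR_BGR2HSV)
blue=((hsv[...,0]>95)&(hsv[...,0]<115)&(hsv[...,1]>150)).astype(np.uint8); ij=np.argwhere(blue)[:,::-1]
print('blue',len(ij),np.median(ij,0),ij.min(0),ij.max(0))
print('V rows',[hsv[y,264:306:3,2].tolist() for y in range(125,185,6)])
E
python3 - <<'E'
import cv2
im=cv2.imread('pics/w6.png')[40:220,220:500]; cv2.imwrite('pics/crop2.png',cv2.resize(im,(784,504),interpolation=cv2.INTER_CUBIC))
E
```

```text
blue 1413 [280. 143.] [255 123] [307 176]
V rows [[78, 80, 119, 139, 145, 149, 146, 146, 144, 132, 89, 85, 86, 83], [139, 149, 157, 158, 161, 164, 162, 165, 160, 157, 154, 148, 129, 85], [165, 166, 161, 160, 162, 158, 158, 160, 164, 162, 163, 162, 155, 141], [181, 177, 146, 50, 50, 57, 59, 55, 47, 106, 171, 175, 179, 163], [198, 154, 56, 57, 58, 62, 58, 61, 60, 60, 57, 193, 196, 187], [216, 54, 57, 57, 59, 59, 61, 59, 62, 57, 59, 201, 211, 201], [230, 77, 55, 58, 56, 61, 60, 57, 61, 59, 58, 218, 221, 204], [226, 233, 134, 54, 56, 57, 57, 60, 58, 61, 231, 227, 205, 119], [113, 140, 222, 234, 239, 240, 224, 237, 235, 230, 161, 116, 116, 120], [117, 115, 114, 117, 113, 114, 115, 115, 114, 113, 114, 115, 118, 117]]
```

View pics/crop2.png

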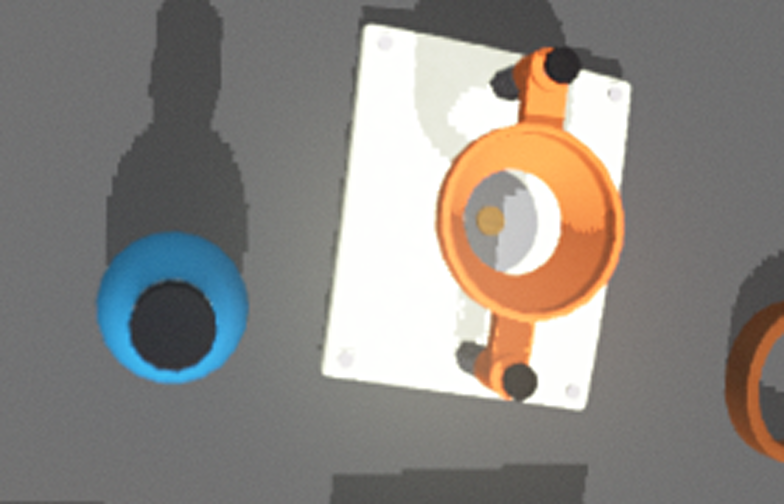

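```bash
sed -i 's/<45,uv,35/<85,uv,26/; s/uv=fproj(\[.432,-.062,.105\],P)/uv=fproj([.429,-.062,.105],P)/' look2.py; python3 look2.py w7; python3 - <<'E'
from h import *
P=camera_params('wrist')
a,b=[onplane(p,.085,P,True)[:2] for p in((420.4,63.2),(405.4,176.1))]; print(a,b,(a+b)/2,np.linalg.norm(a-b),np.arctan2(*(a-b)))
for p in ((283,157),):pass
# plate corners z=.012 
k=[onplane((x/2.8+220,y/2.8+40),.012,P,True)[:2] for x,y in((365,22),(631,82),(584,411),(322,376))]; print(np.round(k,3),np.mean(k,0))
# two-view height of cap top: w5 centre px (213,95), cam then
need(.429,-.062,.1)
E
```

```text
t 27.15 tcp [ 0.4305 -0.1053  0.267 ] psi 1.575 F [1.  0.3 0.3] gap 0.0695 grip 0.0
cap [280. 151.] [266 139  30  32 749] [280.4 154.7] encl ((0.4288268983364105, -0.06499593704938889), 0.01593933068215847) c@.095 [ 0.4292 -0.0667]
ring [408. 125.] [ 376   56   66  125 2186] [410. 125.]
ring circle [ 0.5776 -0.022 ] r 0.0397 281 469
[0.58582086 0.04127489] [ 0.57241286 -0.08932738] [ 0.57911686 -0.02402624] 0.13128871754430244 0.10230441987989894
[[ 0.519  0.067]
 [ 0.658  0.053]
 [ 0.64  -0.116]
 [ 0.502 -0.102]] [ 0.5799066  -0.02447124]
yaw units 0.0 xyz units [ 1.46 -0.06  5.56]
```

The crop shows the cap at crop px (172,325) and the ring between the posts at (561,65) and (519,381). That puts the flask at (0.429,-0.065) and the ring at (0.5785,-0.0235). I'll grasp the flask.

Request:
carry_out(
  motion=[
    [[0.7,-0.05,0,0],[0.65,0,0,0],[0,0,1,0],[0,0,1,0],[0,0,1,0],[0,0,1,0],[0,0,0.5,0],[0,0,0,0]],
  ],
)

```text
clock: 28.0
tool_pos: [0.4288, -0.0656, 0.1298]
tool_rot: [-0.001, 0.706, 0.708, -0.001]
ft_force: [-0.0, 0.2, 1.5]
finger_gap: 0.0699
grip_force: 0.0
```

```bash
python3 - <<'E'
from h import *
st(); need(.429,-.065,.080)
E
```

```text
t 28.0 tcp [ 0.4288 -0.0656  0.1298] psi 1.573 F [-0.   0.2  1.5] gap 0.0699 grip 0.0
yaw units 0.0 xyz units [0.02 0.01 1.66]
```

Request:
carry_out(
  motion=[
    [[0,0,0.8,0],[0,0,0.5,0],[0,0,0.35,0],[0,0,0,0]],
  ],
)

```text
clock: 28.4
tool_pos: [0.429, -0.0653, 0.0815]
tool_rot: [-0.001, 0.706, 0.708, -0.0]
ft_force: [0.1, -0.5, 0.1]
finger_gap: 0.0694
grip_force: 0.0
```

Request:
carry_out(
  motion=[
    [[0,0,0,0],[0,0,0,0],[0,0,0,0],[0,0,0,0],[0,0,0,0],[0,0,0,0],[0,0,0,0],[0,0,0,0]],
  ],
  fingers=0,
)

```text
clock: 29.2
tool_pos: [0.4294, -0.0653, 0.0823]
tool_rot: [0.0, 0.706, 0.708, 0.0]
ft_force: [0.4, 0.7, 2.2]
finger_gap: 0.0313
grip_force: 30.0
```

Request:
carry_out(
  motion=[
    [[0,0,-0.3,0],[0,0,-0.7,0],[0,0,-0.8,0],[0,0,-0.8,0],[0,0,-0.8,0],[0,0,-0.6,0],[0,0,-0.3,0],[0,0,0,0]],
  ],
)

```text
clock: 30.0
tool_pos: [0.4295, -0.0653, 0.2122]
tool_rot: [0.001, 0.706, 0.708, 0.0]
ft_force: [0.2, -0.5, -2.4]
finger_gap: 0.0314
grip_force: 30.0
```

```bash
python3 - <<'E'
from h import *
st(); need(.5785,-.0235,.123)
E
```

```text
t 30.0 tcp [ 0.4295 -0.0653  0.2122] psi 1.574 F [ 0.2 -0.5 -2.4] gap 0.0314 grip 30.0
yaw units 0.0 xyz units [1.38 4.97 2.97]
```

Request:
carry_out(
  motion=[
    [[0.17,0.4,0,0],[0.18,0.7,0,0],[0.18,0.8,0,0],[0.18,0.8,0,0],[0.18,0.8,0,0],[0.18,0.7,0,0],[0.17,0.5,0,0],[0.14,0.27,0,0]],
  ],
)

```text
clock: 30.8
tool_pos: [0.5793, -0.0227, 0.2091]
tool_rot: [-0.001, 0.706, 0.708, -0.001]
ft_force: [0.4, 0.5, -2.4]
finger_gap: 0.0316
grip_force: 30.0
```

Request:
carry_out(
  motion=[
    [[0,0,0.4,0],[0,0,0.6,0],[0,0,0.6,0],[0,0,0.4,0],[0,0,0.3,0],[0,0,0,0]],
  ],
)

```text
clock: 31.4
tool_pos: [0.5776, -0.0235, 0.1407]
tool_rot: [-0.001, 0.706, 0.708, -0.001]
ft_force: [-0.9, 1.0, -1.9]
finger_gap: 0.0313
grip_force: 30.0
```

```bash
python3 - <<'E'
from h import *
st(); need(.5785,-.0235,.106)
a=camera('wrist');b=camera('scene');c=camera('side')
Pb=camera_params('scene');Pc=camera_params('side')
for n,P in(('scene',Pb),('side',Pc)):
    for q in('flask','ring_centre'): print(n,q,[(round(r['score'],2),np.round(world(r['xyz'],P),4).tolist()) for r in recognise(n,q)][:2])
def cr(im,P):
    u,v=proj([.5785,-.0235,.1],P).astype(int); return cv2.resize(im[v-50:v+50,u-45:u+45],(390,433),interpolation=cv2.INTER_CUBIC)
save('seat',np.hstack([cr(b,Pb),cr(c,Pc)]))
E
```

```text
t 31.4 tcp [ 0.5776 -0.0235  0.1407] psi 1.573 F [-0.9  1.  -1.9] gap 0.0313 grip 30.0
yaw units 0.0 xyz units [0.   0.03 1.16]
scene flask [(0.89, [0.5817, -0.0135, 0.1145])]
scene ring_centre [(0.85, [0.5923, 0.0087, 0.0695]), (0.6, [0.5185, 0.3074, -0.0023])]
side flask [(0.72, [0.5765, -0.0077, 0.1116])]
side ring_centre [(0.56, [0.5767, 0.0139, 0.0688])]
```

View pics/seat.png

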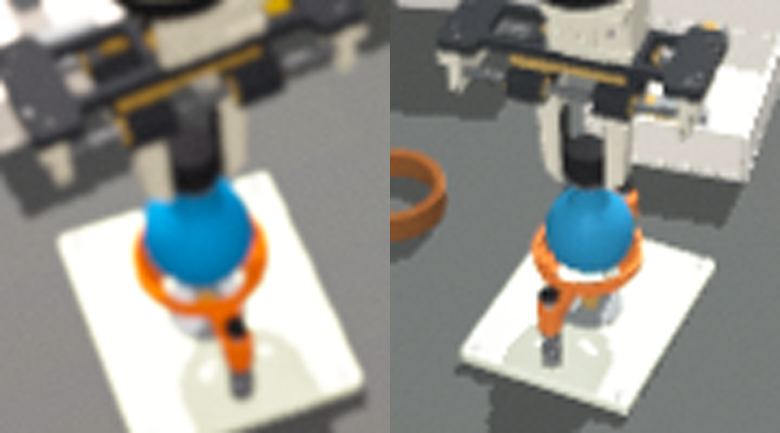

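The pictures show the flask upright, centred over the funnel between the posts and about to seat. I'll press down in small steps and watch the force.

Request:
carry_out(
  motion=[
    [[0,0,0.2,0],[0,0,0.2,0],[0,0,0.15,0],[0,0,0,0]],
  ],
)

```text
clock: 32.15
tool_pos: [0.5784, -0.0233, 0.1254]
tool_rot: [-0.0, 0.706, 0.708, 0.0]
ft_force: [0.3, 2.6, 4.9]
finger_gap: 0.0315
grip_force: 30.0
```

Request:
carry_out(
  motion=[
    [[0,0,0.15,0],[0,0,0.15,0],[0,0,0.1,0],[0,0,0,0],[0,0,0,0]],
  ],
)

```text
clock: 32.65
tool_pos: [0.5787, -0.0232, 0.1147]
tool_rot: [0.0, 0.706, 0.708, 0.001]
ft_force: [-0.5, 3.6, 9.0]
finger_gap: 0.0318
grip_force: 30.0
```

Request:
carry_out(
  motion=[
    [[0,0,0.15,0],[0,0,0.1,0],[0,0,0,0],[0,0,0,0]],
  ],
)

```text
clock: 33.05
tool_pos: [0.5791, -0.0229, 0.1078]
tool_rot: [0.001, 0.706, 0.708, 0.001]
ft_force: [0.4, 5.2, 10.1]
finger_gap: 0.0312
grip_force: 30.0
```

Request:
carry_out(
  motion=[
    [[0,0,0.05,0],[0,0,0,0],[0,0,0,0],[0,0,0,0]],
  ],
)

```text
clock: 33.45
tool_pos: [0.5795, -0.0229, 0.1074]
tool_rot: [0.001, 0.706, 0.708, 0.002]
ft_force: [-2.5, 5.7, 20.8]
finger_gap: 0.0316
grip_force: 30.0
```

Request:
carry_out(
  motion=[
    [[0.05,0,0,0],[0.03,0,0,0],[0,0,0,0],[0,0,0,0],[0,0,0,0]],
  ],
)

```text
clock: 33.95
tool_pos: [0.5793, -0.0211, 0.1068]
tool_rot: [0.001, 0.706, 0.708, 0.001]
ft_force: [-0.2, 1.6, 14.6]
finger_gap: 0.0315
grip_force: 30.0
```

```bash
python3 - <<'E'
from h import *
st(); b=camera('scene');st(); camera('side'); st()
M=rev([(.0375,.016),(.04,.016),(.04,.028)])
for n in('scene','side'):
    P=camera_params(n)
    for q in('flask','ring_centre','screwdriver','cartridge'): print(n,q,[(round(r['score'],2),np.round(world(r['xyz'],P),4).tolist()) for r in recognise(n,q)][:3])
st()
E
```

```text
t 33.95 tcp [ 0.5793 -0.0211  0.1068] psi 1.574 F [-0.2  1.6 14.6] gap 0.0315 grip 30.0
t 34.0 tcp [ 0.5793 -0.0211  0.1067] psi 1.574 F [-0.4  1.8 14.7] gap 0.0313 grip 30.0
t 34.05 tcp [ 0.5793 -0.0211  0.1068] psi 1.574 F [-0.9  0.5 14.9] gap 0.0313 grip 30.0
scene flask [(0.94, [0.5851, -0.0108, 0.0772])]
scene ring_centre [(0.62, [0.5862, -0.3243, 0.0425]), (0.57, [0.5912, 0.0073, 0.0513])]
scene screwdriver []
scene cartridge []
side flask [(0.58, [0.5749, -0.0039, 0.0767])]
side ring_centre [(0.69, [0.576, 0.007, 0.0478])]
side screwdriver [(0.59, [0.3646, -0.34, 0.0272])]
side cartridge [(0.6, [0.5765, -0.3283, 0.0405])]
t 34.45 tcp [ 0.5793 -0.0211  0.1067] psi 1.574 F [-0.1  1.3 15. ] gap 0.0316 grip 30.0
```

Request:
carry_out(
  motion=[
    [[0,0,0.03,0],[0,0,0,0],[0,0,0,0],[0,0,0,0],[0,0,0,0]],
  ],
)

```text
clock: 34.95
tool_pos: [0.5794, -0.0211, 0.1067]
tool_rot: [0.001, 0.706, 0.708, 0.001]
ft_force: [-4.2, 1.5, 21.5]
finger_gap: 0.0314
grip_force: 30.0
```

```bash
python3 - <<'E'
from h import *
st(); print(sign_off())
E
```

```text
t 34.95 tcp [ 0.5794 -0.0211  0.1067] psi 1.574 F [-4.2  1.5 21.5] gap 0.0314 grip 30.0
the job is handed in; nothing more can be done
None
```

The job is handed in at about 35 s, though the judge gave no verdict: the cartridge is released in the white bin, the screwdriver is released in the larger yellow bin, and the flask is held pressed in the ring to about its hard stop (roughly 19 mm down, 21 N at the wrist).

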